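# Close up the bottle row and lock the lane stop

## Task

Close up the row of three black bottles in the collating lane: turn the orange knob on the sliding stop anticlockwise until it is fully loose, slide the stop along the lane until the bottles stand snugly together between the stop and the end fence, then turn the knob clockwise until it is fully tight, so that the stop stays locked there. Keep the bottles upright in the lane, and leave the other things on the bench where they are.

Things in the scene. Friction and masses are not known exactly. Their poses are not given: they have to be found in the camera images.
- knob (a joint): angle (rad) of the orange clamp knob on the sliding stop: 0 = fully loose, 1.4 = fully tight (both end stops); it grows clockwise seen from above. It starts tight and stays where it is left. Friction about 0.2 N m, rising to 0.35 N m from 0.7 rad up, where the screw bites; fully tight it holds the stop against over 40 N; below 0.6 rad the stop slides with about 3 N, 4 to 8 N with the bottles
- knob_grip (a point): grip point of the orange knob, on its vertical axis, about 106 mm above the bench and 100 mm behind stop_face. The grip is an upright bar 64 mm long, 14 mm thick, 34 mm high (19 mm below this point to 15 mm above); the point's x axis lies along the bar, y across it, z up. It turns with the knob: loose, the bar lies across the lane; tight, nearly along it
- stop: blue sliding stop: a carriage plate 85 x 104 mm, top 62 mm above the bench, under the orange knob, and an arm to a flat pushing plate 46 mm wide, 15 to 79 mm above the bench. It slides along its own x axis only (190 mm of travel; +x is towards the fence); origin at the pushing face, on the lane's centre line, at the lane floor; z up
- stop_face (a point): the pushing face of the stop, on the lane's centre line, at the lane floor (12 mm above the bench); x points along the lane to the fence. It faces the bottles and coincides with the origin of stop
- fence_face (a point): face of the fixed blue end fence (plate 50 mm wide, top 89 mm above the bench, small black button behind it), on the lane's centre line at the lane floor; its x axis points along the lane away from the bottles, z up. The fence does not move. With the row closed the stop and fence faces stand 144 mm apart (3 x 48 mm)
- bottle1: black spray bottle, body 48 mm diameter and 92 mm high, pump head above it, 132 mm high in all, about 140 g; origin at the centre of its underside, z up; it stands in the lane (floor 12 mm above the bench, between guides 56 mm apart and 26 mm high), the one nearest the fence
- bottle2: black spray bottle, body 48 mm diameter and 92 mm high, pump head above it, 132 mm high in all, about 140 g; origin at the centre of its underside, z up; the middle one of the row in the lane
- bottle3: black spray bottle, body 48 mm diameter and 92 mm high, pump head above it, 132 mm high in all, about 140 g; origin at the centre of its underside, z up; the one in the lane nearest the sliding stop
- lane: the collating lane: fixed aluminium plate 560 x 120 mm, 12 mm thick, with a green floor strip, two steel bottle guides and two dark rails; origin at the centre of its underside, x along the lane towards the fence, z up
- spare1: black bottle of the same size with a white head, standing on the bench beyond the lane; origin at the centre of its underside. Leave alone
- spare2: a second black bottle with a white head on the bench beyond the lane; origin at the centre of its underside. Leave alone
- wrench: steel wrench 160 mm long lying on the bench on the robot's left; leave alone
- tape: cardboard-coloured roll (a ring), 100 mm outside diameter, 24 mm high, lying flat on the green belt; origin at the centre of its underside. Leave alone
- jar: amber jar, 64 mm diameter, 100 mm high, at the edge of the green belt; origin at the centre of its underside. Leave alone
Not all that is in view belongs to the job. What is shaped like the bottle3 but red or turquoise is not meant.

How it is judged (in metres and radians):
On the way, in this order (a step that is already met when the one before it is completed fails the run):
1. the knob is turned loose (below 0.6 rad) (value of joint knob below 0.6 rad), for 0.1 s.
2. with the knob still loose, the stop is slid up until the row is closed (no more than 5 mm of slack in all) (x of stop_face in the frame of fence_face above -0.149 m and value of joint knob below 0.65 rad), for 0.2 s.
At the end, for the whole second after the job is handed in: The knob is tight (above 1.15 rad of 1.4), the stop and fence faces are at most 149 mm apart (row of 144 mm, 5 mm slack in all), the three bottles stand upright (within 0.12 rad) in the lane between them, within 15 mm of its centre line, and bottles and stop are at rest (value of joint knob above 1.15 rad and x of stop_face in the frame of fence_face above -0.149 m and y of bottle1 in the frame of fence_face between -0.015 and 0.015 m and x of bottle1 in the frame of fence_face between -0.135 and -0.015 m and height (world z) of each of bottle1, bottle2, bottle3 below 0.02 m and angle between each of bottle1, bottle2, bottle3's own z axis and vertical below 0.12 rad and y of bottle2 in the frame of fence_face between -0.015 and 0.015 m and x of bottle2 in the frame of fence_face between -0.135 and -0.015 m and y of bottle3 in the frame of fence_face between -0.015 and 0.015 m and x of bottle3 in the frame of fence_face between -0.135 and -0.015 m and linear speed of each of bottle1, bottle2, bottle3, stop below 0.01 m/s); the robot touches nothing.
It fails at once if a bottle of the row is tipped (more than 0.35 rad) (angle between any of bottle1, bottle2, bottle3's own z axis and vertical above 0.35 rad).
It fails at once if one of the other things on the bench is moved more than 30 mm (distance of any of spare1, spare2, wrench, tape, jar from where it was at the start of the episode above 0.03 m).
It also fails if it takes over 42 s, if anything falls off the work surface, if the arm or the gripper's body presses on something with over 40 N, if the wrist force passes 120 N, or if a joint passes its speed limit or range.

## Robot

A 6-joint arm with a two-finger parallel gripper is mounted at the origin on the work surface. World frame = base frame: x ahead of the robot, y to its left, z up, the work surface at z = 0. Lengths are in mm, angles in degrees, forces in N, time in s.
With the tool pointing down it reaches from about 300 to 850 mm from the base axis. Payload 4.2 kg.
Tool frame: the origin (TCP) lies midway between the tips of the shut fingers; the grasp point (between the pads) lies 19 mm behind it; z points along the fingers, y is the line along which they close (so a half turn about z gives the same grasp; the last joint's range is limited). The gripper opens to 91 mm and grips with 3 to 60 N. Pads are 32 mm wide; open, the fingers measure 118 mm over their backs; the gripper's body (76 mm by 178 mm) begins 60 mm behind the grasp point.
Start: joints at [-65.947, 18.312, 89.639, -0, 72.044, -1.146], TCP at [244.816, -520.296, 213.976] pointing down, gripper open.
Joint ranges: [-177.97, 177.97], [-48.28, 115.42], [12.27, 149.76], [-77.06, 257.06], [2.81, 150.46], [-146.56, 146.56]. Speed limits (degrees/s): [147.25, 147.25, 180, 180, 180, 180].

## Interface

Orientations are given as [roll, pitch, yaw] about the fixed x, y, z axes, in that order (R = Rz(yaw) Ry(pitch) Rx(roll)).
In Python, from workcell import env gives the robot as it stands.
- The arm moves only by the tool send_rows, never from a script. Its argument "steps" is a list that holds one entry, the list of rows, each a list of 5 numbers: the shift along the tool's x, y, z scaled (see below), then the turn about the tool's z scaled (see below), then the opening, from 0 (shut) to 1 (fully open). In form: [[[dx, dy, dz, yaw, fingers], ...]]. A call has 1 to 5 rows; each row shifts and turns the commanded pose from where the row before left it, along the tool's axes as they then stand; what a row does not reach is not made up. The controller multiplies each number of a shift by 0.04 m and each number of a turn by 0.12 rad. A row lasts 1/12 s, in which the tool goes at most 41.7 mm and 7.16 degrees, less where a joint would pass 70% of its speed; a pose out of reach is approached as far as the arm can. A call with a number of a shift or a turn outside -1 to 1 is refused whole. A call with a gripper value outside its range is refused whole. The fingers move at their own pace and stop on an object; "squeeze" is the grip in N (left out, the last holds). Time passes only in rows, so rows that do not move let the fingers close. It gives the time, the measured TCP pose, the force, the opening and the grip force at its end, in the units of the state.
- env.state(): the state, without advancing time (a new reading comes with each control period).
- env.grab_frame(name): name is "scene" or "top" or "wrist"; returns a dict with "pixels" (400x640x3 uint8, red, green, blue), "depth" (400x640 float32, mm along the optical axis (not along the pixel's ray), 0 where there is no reading), "intrinsics" (3x3 intrinsics, pixels), "cam_to_world" (4x4, takes a point from camera to world coordinates). Camera axes: x right, y down, z forward; pixel columns grow to the right and rows downward; lengths in mm; the calibration is good to about 2 mm. A picture is of the moment at which its call begins.
- env.job_done(): hands the job in; it is judged then, once.
The state is a dict: "time_s": time; "qpos": joint angles; "qvel": joint speeds; "effort": joint torques, N m; "ee_pos": TCP position; "ee_rot": TCP orientation; "force": force on the tool from outside, world axes, zero at the start; "torque": the same for the moment, N m; "gripper_width": finger opening in mm; "gripper_force": force on a finger pad.
Only numpy, scipy, OpenCV 4.12 (cv2) and the standard library are available. Lean on these libraries where they do the work, as an engineer would, in place of code of your own. Each camera call takes 0.05 s, during which the arm holds its last target. There are 200 camera calls.

## Working session

There is one attempt and no reset: what is moved stays moved. The work goes in short steps, Python scripts to look and compute and a tool call to move; the robot and the scene stay as the last step left them, time stands still between calls to the robot, and variables do not carry over. Pictures are saved under pics/ and viewed, at most 10 in all, crops included, and the job is handed in when it is done.

Besides the shell and the picture viewer there is one more tool, called after "Emit:" as name(argument=value, ...) on one line, values as JSON. send_rows: Moves the arm, as the interface text tells. Shifts and turns lie within -1 to 1; 1 stands for 0.04 m of shift or 0.12 rad of turn. Its arguments: {"type":"object","properties":{"steps":{"type":"array"},"squeeze":{"type":"number"}},"required":["steps"]}

```bash
mkdir -p pics; cat > h.py <<'E'
import numpy as np, cv2
from workcell import env
def grab(n):
    f=env.grab_frame(n); return f
def save(f,p,crop=None,s=1):
    im=cv2.cvtColor(f["pixels"],cv2.COLOR_RGB2BGR)
    if crop: x0,y0,x1,y1=crop; im=im[y0:y1,x0:x1]
    if s!=1: im=cv2.resize(im,None,fx=s,fy=s,interpolation=cv2.INTER_CUBIC)
    cv2.imwrite(p,im)
def pts(f):
    d=f["depth"]; K=f["intrinsics"]; v,u=np.mgrid[:d.shape[0],:d.shape[1]]
    P=np.stack([(u-K[0,2])/K[0,0]*d,(v-K[1,2])/K[1,1]*d,d],-1)
    T=f["cam_to_world"]; return P@T[:3,:3].T+T[:3,3]
def plane(f,u,v,z):
    K=f["intrinsics"];T=f["cam_to_world"]
    r=T[:3,:3]@np.array([(u-K[0,2])/K[0,0],(v-K[1,2])/K[1,1],1.]); o=T[:3,3]
    return o+r*(z-o[2])/r[2]
E
python3 - <<'E'
from h import *
import pickle
for n in("top","scene"):
    f=grab(n); save(f,f"pics/{n}0.png"); pickle.dump(f,open(n+"0.pkl","wb"))
    P=pts(f); h=cv2.cvtColor(f["pixels"],cv2.COLOR_RGB2HSV)
    print(n,f["cam_to_world"].round(2).tolist())
    for nm,lo,hi in(("orange",(5,150,120),(20,255,255)),("blue",(100,120,50),(130,255,255))):
        m=cv2.inRange(h,lo,hi); k,l,s,c=cv2.connectedComponentsWithStats(m)
        for i in range(1,k):
            if s[i,4]>40:
                q=P[(l==i)&(f["depth"]>0)]
                print(nm,s[i].tolist(),c[i].round(1),np.median(q,0).round(0),q.min(0).round(0),q.max(0).round(0))
print(env.state())
E
```

```text
top [[0.0, -1.0, 0.06, 511.98], [-1.0, -0.0, 0.01, 54.98], [-0.01, -0.06, -1.0, 1129.67], [0.0, 0.0, 0.0, 1.0]]
orange [437, 198, 28, 17, 255] [449.4 205.2] [ 559. -197.  118.] [ 539. -255.   13.] [ 574. -166.  125.]
blue [400, 182, 66, 51, 1771] [435.1 208.2] [ 548. -175.   62.] [ 498. -254.    9.] [616. -94.  93.]
blue [274, 201, 23, 63, 873] [285.  231.5] [500. 164.  51.] [427. 139.  22.] [568. 191.  94.]
scene [[0.54, 0.58, -0.61, 1257.27], [0.84, -0.36, 0.41, -389.72], [0.02, -0.73, -0.68, 859.14], [0.0, 0.0, 0.0, 1.0]]
orange [200, 219, 22, 17, 109] [209.6 227.8] [ 563. -202.  119.] [ 550. -224.  114.] [ 575. -169.  124.]
orange [209, 232, 13, 11, 85] [215.9 237.7] [ 569. -192.   87.] [ 555. -209.   83.] [ 578. -177.   93.]
blue [226, 16, 12, 22, 84] [231.8  26.3] [-975.  546. -164.] [-992.  507. -222.] [-961.  574. -109.]
blue [236, 37, 25, 29, 263] [249.3  54.1] [-977.  631. -348.] [-995.  555. -404.] [-951.  699. -243.]
blue [271, 36, 12, 14, 53] [274.6  41.7] [-975.  783. -305.] [-996.  762. -349.] [-961.  851. -270.]
blue [272, 44, 12, 14, 59] [276.9  51. ] [-978.  807. -3
[... 319 characters left out ...]
.] [ 614. -103.   66.]
{'time_s': 0.1, 'qpos': array([-6.59455135e+01,  1.83453451e+01,  8.96983577e+01, -1.92539992e-03,
        7.20430248e+01, -1.14610604e+00]), 'qvel': array([-0.03658737, -0.06173019, -0.25587761,  0.01932417, -0.02270848,
       -0.14128233]), 'effort': array([-4.24611881e-04, -4.13331020e+01, -2.32510221e+01,  7.27915415e-02,
        4.21492488e-02, -5.69170481e-05]), 'ee_pos': array([ 244.63785844, -519.87512237,  213.23791453]), 'ee_rot': array([-1.79913253e+02,  9.56178667e-05,  2.52011876e+01]), 'force': array([-1.26415719,  0.11033764,  0.13697847]), 'torque': array([-0.02930563, -0.01218624, -0.00750781]), 'gripper_force': 0.0, 'gripper_width': 91.3335201213302}
```

View pics/top0.png

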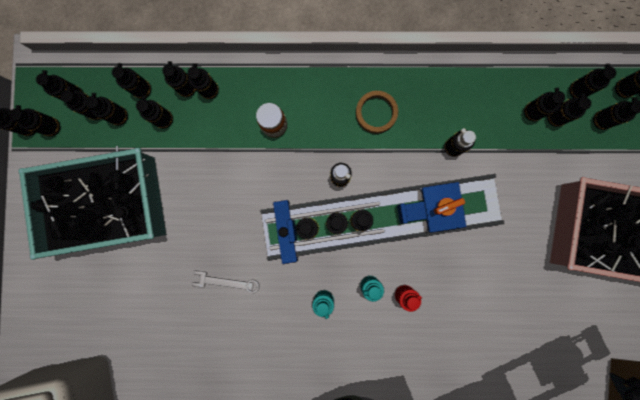

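View pics/scene0.png

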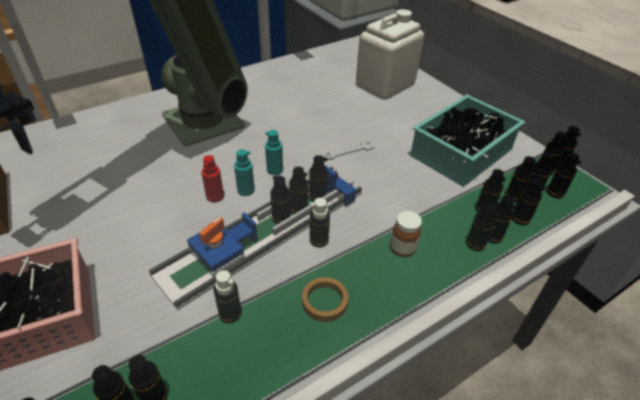

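Top view: the orange knob is at (449,205) on the blue carriage. The blue fence is at (285,232), with the black-headed row between them at (306,229), (337,223) and (361,220). The white-headed spares are at (340,174) and (460,141), the jar at (270,118), the tape at (377,110) and the wrench at (226,282). The turquoise and red bottles at (323,304), (372,289) and (408,298) are distractors. The only knob is the orange one. In the scene view it is at (212,232).

```bash
python3 - <<'E'
from h import *
import pickle
t=pickle.load(open("top0.pkl","rb")); s=pickle.load(open("scene0.pkl","rb"))
save(t,"pics/crop1.png",(250,170,520,275),2.9)
P=pts(t);h=cv2.cvtColor(t["pixels"],cv2.COLOR_RGB2HSV)
# lane plate: points with height 8..16
z=P[...,2]; roi=np.zeros(z.shape,bool); roi[165:270,250:515]=1
q=P[roi&(z>8)&(z<17)][:,:2].astype(np.float32)
r=cv2.minAreaRect(q); print("lane rect",r, len(q))
b=cv2.inRange(h,(100,120,50),(130,255,255))>0
q=P[b&roi&(z>56)&(z<67)&(P[...,1]<-50)][:,:2].astype(np.float32); print("carriage",cv2.minAreaRect(q))
q=P[b&roi&(z>80)&(P[...,1]>100)]; print("fence top",q.mean(0),cv2.minAreaRect(q[:,:2].astype(np.float32)))
q=P[b&roi&(z>70)&(P[...,1]<-50)]; print("stop plate top",np.median(q,0),len(q))
o=cv2.inRange(h,(5,150,120),(20,255,255))>0
for nm,f in(("top",t),("scene",s)):
    Pf=pts(f);hh=cv2.cvtColor(f["pixels"],cv2.COLOR_RGB2HSV); m=(cv2.inRange(hh,(4,130,100),(22,255,255))>0)&(Pf[...,1]<-100)&(Pf[...,1]>-260)
    m&=(Pf[...,2]>112)&(Pf[...,2]<130)
    v,u=np.nonzero(m); print(nm,"knob top z",np.median(Pf[m][:,2]))
    R=np.array([plane(f,a,c,121) for a,c in zip(u,v)])[:,:2].astype(np.float32)
    rr=cv2.minAreaRect(R); w=np.linalg.eigh(np.cov(R.T))[1][:,1]; print(rr,R.mean(0),"bar angle",np.degrees(np.arctan2(w[1],w[0])))
# two-view triangulation of bar ends in each view
# bottle heads
m=roi&(z>115)&(P[...,1]>-60)&(P[...,1]<150); k,l,st,c=cv2.connectedComponentsWithStats(m.astype(np.uint8))
for i in range(1,k):
    if st[i,4]>15: print("head",c[i],P[l==i].mean(0).round(1),P[l==i][:,2].max())
E
```

```text
lane rect ((540.43603515625, -66.93661499023438), (181.81874084472656, 585.3342895507812), 4.9869279861450195) 5044
carriage ((552.6513671875, -172.84335327148438), (103.7872314453125, 128.96974182128906), 8.947222709655762)
fence top [501.24606883 149.39127651  88.99771596] ((501.6004333496094, 149.64183044433594), (48.892730712890625, 11.920193672180176), 8.923431396484375)
stop plate top [ 542.07662145 -100.77781985   79.16322879] 86
top knob top z 120.37442578379193
((556.2451171875, -194.595703125), (13.796791076660156, 62.04825973510742), 21.99945831298828) [ 557.2055  -196.77771] bar angle 112.04881745773469
scene knob top z 118.8029382388113
((564.6460571289062, -198.17205810546875), (18.7271728515625, 61.093605041503906), 19.66798973083496) [ 565.7688  -200.91982] bar angle 109.93979012659314
head [341.1474359  171.61538462] [627.   38.  130.7] 138.0849870459382
head [362.10798122 220.32394366] [523.5  -5.9 142.4] 1129.6747303741215
head [335.87677725 222.24170616] [519.3  48.8 137. ] 149.64377383602312
head [304.87142857 227.83333333] [507.2 113.4 147.3] 1129.6747303741215
```

View pics/crop1.png

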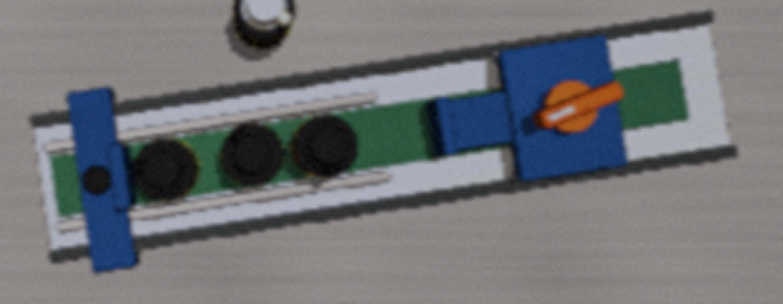

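The crop shows one orange knob, at crop pixel (580,105). It sits on the blue carriage between dark rails, with the three black bottles at (165,170), (250,153) and (325,146) and the fence to the left. It matches the description: its top is at z≈120, the bar measures 62x14 mm, and it is nearly along the lane, which points at 99°. Next I move above it.

Emit:
send_rows(steps=[[[0.876,-0.337,0,0,1],[0.876,-0.337,0,0,1],[0.876,-0.337,0,0,1],[0.876,-0.337,0,0,1],[0.876,-0.337,0,0,1]]])

```text
time_s: 0.52
ee_pos: [375.3, -383.2, 213.6]
ee_rot: [-180.0, 0.0, 25.2]
force: [1.0, 0.4, 0.7]
gripper_width: 91.1
gripper_force: 0.0
```

Emit:
send_rows(steps=[[[0.876,-0.337,0,0,1],[0.876,-0.337,0,0,1],[0.876,-0.337,0,0,1],[0.876,-0.337,0,0,1],[0.876,-0.337,0,0,1]]])

```text
time_s: 0.93
ee_pos: [505.2, -247.4, 213.6]
ee_rot: [-180.0, 0.0, 25.2]
force: [0.3, -0.8, 0.7]
gripper_width: 91.4
gripper_force: 0.0
```

Emit:
send_rows(steps=[[[0.876,-0.337,0,0,1],[0.876,-0.337,0,0,1],[0,0,0,-1,1],[0,0,0,-1,1],[0,0,0,-1,1]]])

```text
time_s: 1.35
ee_pos: [556.7, -193.9, 213.2]
ee_rot: [-179.9, 0.0, 46.3]
force: [0.2, -1.6, -0.3]
gripper_width: 91.2
gripper_force: 0.0
```

Emit:
send_rows(steps=[[[0,0,0,-1,1],[0,0,0,-1,1],[0,0,0,-1,1],[0,0,0,-1,1],[0,0,0,-1,1]]])

```text
time_s: 1.77
ee_pos: [556.1, -194.8, 213.4]
ee_rot: [-179.9, -0.0, 80.5]
force: [-1.4, 0.2, -0.9]
gripper_width: 91.0
gripper_force: 0.0
```

Emit:
send_rows(steps=[[[0,0,0,-1,1],[0,0,0,-1,1],[0,0,0,-1,1],[0,0,0,-1,1],[0,0,0,-0.15,1]]])

```text
time_s: 2.18
ee_pos: [556.1, -194.8, 213.4]
ee_rot: [-179.9, -0.0, 108.9]
force: [-1.0, 1.0, -0.1]
gripper_width: 91.6
gripper_force: 0.0
```

```bash
python3 - <<'E'
from h import *
import pickle
f=grab("wrist"); save(f,"pics/w1.png"); pickle.dump(f,open("w1.pkl","wb"))
s=env.state(); print(s["ee_pos"],s["ee_rot"],s["qpos"])
P=pts(f);hh=cv2.cvtColor(f["pixels"],cv2.COLOR_RGB2HSV); m=(cv2.inRange(hh,(4,130,60),(22,255,255))>0)
q=P[m&(f["depth"]>0)]; print(len(q),np.percentile(q,[2,50,98],0).round(1))
m&=(P[...,2]>112)&(P[...,2]<130)
m=cv2.morphologyEx(m.astype(np.uint8),cv2.MORPH_CLOSE,np.ones((9,9)))
v,u=np.nonzero(m)
R=np.array([plane(f,a,c,121) for a,c in zip(u,v)])[:,:2].astype(np.float32)
print(cv2.minAreaRect(R),R.mean(0),u.mean(),v.mean())
w=np.linalg.eigh(np.cov(R.T))[1][:,1]; print("bar",np.degrees(np.arctan2(w[1],w[0])))
E
```

```text
[ 556.16723456 -194.81495961  213.50977387] [-1.79957839e+02 -2.88055077e-02  1.08713166e+02] [-2.04201505e+01  1.96491072e+01  8.77099119e+01 -4.46748323e-03
  7.26918644e+01 -3.91319957e+01]
6349 [[ 497.7 -216.7   85.8]
 [ 564.9 -168.   317.7]
 [ 608.5 -144.8  322.6]]
((475.07940673828125, -151.13522338867188), (46.48322677612305, 236.32749938964844), 61.6546630859375) [ 546.8224  -190.30708] 307.48694187026115 191.83993260320136
bar 152.69275451446967
```

View pics/w1.png

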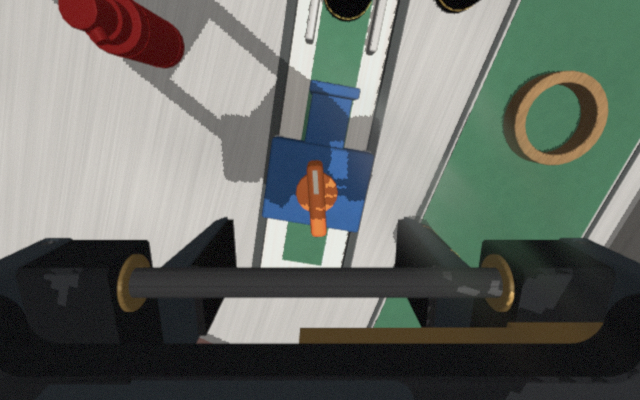

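The wrist view shows the orange bar from (315,162) to (318,236), upright in the image and centred between the fingers. I re-measure it within that area only.

```bash
python3 - <<'E'
from h import *
import pickle
f=pickle.load(open("w1.pkl","rb")); P=pts(f);hh=cv2.cvtColor(f["pixels"],cv2.COLOR_RGB2HSV)
roi=np.zeros(P.shape[:2],bool); roi[150:250,280:350]=1
z=P[...,2]
m=roi&(z>112)&(z<130); q=P[m]; print(len(q),np.median(q[:,2]))
print(cv2.minAreaRect(q[:,:2].astype(np.float32)),q.mean(0))
w=np.linalg.eigh(np.cov(q[:,:2].T))[1][:,1]; print("bar",np.degrees(np.arctan2(w[1],w[0])))
E
```

```text
1161 120.2603502759319
((555.7219848632812, -195.62347412109375), (13.99626350402832, 62.91444396972656), 22.422462463378906) [ 555.27181585 -194.30468678  120.02209675]
bar 112.44814880043069
```

Emit:
send_rows(steps=[[[0,0,0.75,-0.51,1],[0,0,0.75,0,1],[0,0,0.75,0,1],[0,0,0.8,0,1],[0,0,0,0,1]]])

```text
time_s: 2.65
ee_pos: [552.0, -193.3, 85.9]
ee_rot: [-179.5, -0.5, 112.1]
force: [-0.8, 0.8, 0.1]
gripper_width: 91.3
gripper_force: 0.0
```

Emit:
send_rows(steps=[[[0,0,0,0,0],[0,0,0,0,0],[0,0,0,0,0],[0,0,0,0,0],[0,0,0,0,0]]], squeeze=40)

```text
time_s: 3.07
ee_pos: [557.3, -195.3, 93.6]
ee_rot: [179.9, 0.1, 112.2]
force: [1.9, -0.2, 0.2]
gripper_width: 60.7
gripper_force: 0.0
```

Emit:
send_rows(steps=[[[0,0,0,0,0],[0,0,0,0,0],[0,0,0,0,0],[0,0,0,0,0],[0,0,0,0,0]]])

```text
time_s: 3.48
ee_pos: [556.4, -194.9, 92.0]
ee_rot: [180.0, 0.0, 112.2]
force: [0.2, 0.3, 0.4]
gripper_width: 27.3
gripper_force: 0.0
```

Emit:
send_rows(steps=[[[0,0,0,0,0],[0,0,0,0,0],[0,0,0,0,0],[0,0,0,0,0],[0,0,0,0,0]]])

```text
time_s: 3.9
ee_pos: [557.0, -194.7, 91.9]
ee_rot: [179.9, 0.0, 112.3]
force: [3.2, 1.1, -1.5]
gripper_width: 13.7
gripper_force: 40.0
```

Emit:
send_rows(steps=[[[0,0,0,-0.5,0],[0,0,0,-0.5,0],[0,0,0,-0.5,0],[0,0,0,-0.5,0],[0,0,0,0,0]]])

```text
time_s: 4.32
ee_pos: [556.9, -194.8, 91.9]
ee_rot: [180.0, 0.0, 126.0]
force: [3.5, 1.3, -1.1]
gripper_width: 13.4
gripper_force: 40.0
```

```bash
python3 -c "
from h import *
s=env.state(); print(s)"
```

```text
{'time_s': 4.3167, 'qpos': array([-2.04106221e+01,  2.53237961e+01,  9.75775173e+01,  3.35719834e-02,
        5.70514309e+01, -5.64721037e+01]), 'qvel': array([ 0.07793827, -0.02263401,  0.01511331, -0.20592972,  0.03854205,
        3.88815986]), 'effort': array([ -1.93653211, -45.72062373, -19.41504478,  -0.5686087 ,
         0.78927169,  -0.10886044]), 'ee_pos': array([ 556.87384314, -194.77058525,   91.89924471]), 'ee_rot': array([1.79950404e+02, 2.38203976e-02, 1.26043224e+02]), 'force': array([ 3.49492941,  1.31837099, -1.05506517]), 'torque': array([ 0.33324608, -0.54029474,  0.23916813]), 'gripper_force': 39.99622464179993, 'gripper_width': 13.37130028770806}
```

Emit:
send_rows(steps=[[[0,0,0,-0.8,0],[0,0,0,-0.8,0],[0,0,0,-0.8,0],[0,0,0,-0.8,0],[0,0,0,-0.8,0]]])

```text
time_s: 4.73
ee_pos: [556.7, -194.9, 91.8]
ee_rot: [180.0, 0.0, 153.6]
force: [1.9, -0.2, -2.1]
gripper_width: 13.9
gripper_force: 40.0
```

Emit:
send_rows(steps=[[[0,0,0,-0.8,0],[0,0,0,-0.8,0],[0,0,0,-0.8,0],[0,0,0,-0.8,0],[0,0,0,-0.8,0]]])

```text
time_s: 5.15
ee_pos: [556.7, -195.1, 91.8]
ee_rot: [-180.0, 0.0, -178.9]
force: [2.7, -1.0, -1.9]
gripper_width: 14.0
gripper_force: 40.0
```

Emit:
send_rows(steps=[[[0,0,0,-0.7,0],[0,0,0,-0.5,0],[0,0,0,0,0],[0,0,0,0,0],[0,0,0,0,0]]])

```text
time_s: 5.57
ee_pos: [556.7, -195.2, 91.8]
ee_rot: [-180.0, 0.0, -170.8]
force: [2.5, 0.6, -4.2]
gripper_width: 14.0
gripper_force: 40.0
```

```bash
python3 - <<'E'
from h import *
s=env.state(); print(s["time_s"],s["ee_pos"],s["ee_rot"],s["force"],s["torque"],s["qpos"])
f=grab("top"); save(f,"pics/t2.png",(250,150,520,275),2.9)
E
```

```text
5.5667 [ 556.67343454 -195.18257105   91.83533178] [-1.79961307e+02  2.55714210e-02 -1.70849257e+02] [ 2.46273896  0.60350739 -4.22091703] [-0.04486127 -0.69114652 -0.04503764] [-2.04269203e+01  2.53265252e+01  9.75836122e+01 -2.50605727e-02
  5.70485267e+01 -1.19564031e+02]
```

View pics/t2.png

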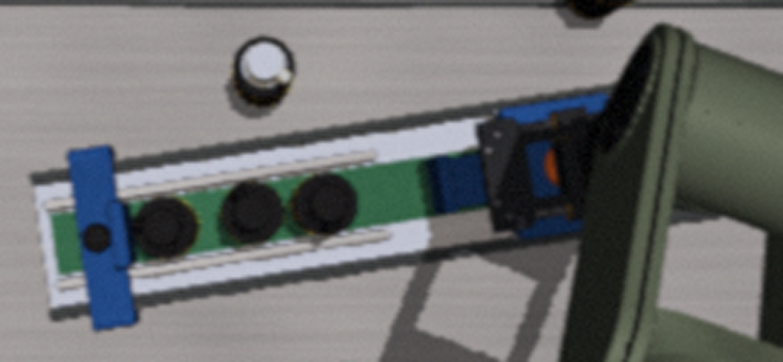

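The gripper holds the orange knob at crop (548,165), with the bar now across the lane. The row at crop (165,228), (252,212) and (325,203) is undisturbed. The slide is about 98 mm along tool +y.

Emit:
send_rows(steps=[[[0,0.1,0,0,0],[0,0.2,0,0,0],[0,0.2,0,0,0],[0,0.2,0,0,0],[0,0.2,0,0,0]]])

```text
time_s: 6.03
ee_pos: [550.9, -159.0, 91.9]
ee_rot: [-179.9, 0.1, -170.8]
force: [5.5, -2.8, -5.7]
gripper_width: 13.5
gripper_force: 40.0
```

```bash
python3 -c "
from h import *
s=env.state(); print(s['ee_pos'],s['ee_rot'],s['force'],s['torque'])"
```

```text
[ 550.90417099 -159.02663276   91.86962883] [-1.79947557e+02  5.09369573e-02 -1.70795379e+02] [ 5.49293592 -2.80325598 -5.71484494] [-0.38219818 -0.92994221 -0.26947733]
```

Emit:
send_rows(steps=[[[0,0.15,0,0,0],[0,0.15,0,0,0],[0,0.15,0,0,0],[0,0.15,0,0,0],[0,0.15,0,0,0]]])

```text
time_s: 6.45
ee_pos: [546.2, -129.4, 91.9]
ee_rot: [-180.0, 0.1, -170.8]
force: [5.3, -1.8, -5.4]
gripper_width: 13.4
gripper_force: 40.0
```

Emit:
send_rows(steps=[[[0,0.12,0,0,0],[0,0.12,0,0,0],[0,0.12,0,0,0],[0,0.12,0,0,0],[0,0,0,0,0]]])

```text
time_s: 6.87
ee_pos: [543.1, -110.0, 91.9]
ee_rot: [-180.0, 0.1, -170.8]
force: [5.2, -0.3, -5.5]
gripper_width: 14.0
gripper_force: 40.0
```

```bash
python3 - <<'E'
from h import *
s=env.state(); print(s["time_s"],s["ee_pos"],s["ee_rot"],s["force"],s["torque"])
f=grab("top"); save(f,"pics/t3.png",(250,150,520,275),2.9)
E
```

```text
6.8667 [ 543.07109134 -110.02455067   91.85047887] [-1.79985222e+02  6.49142317e-02 -1.70771206e+02] [ 5.22972498 -0.34826333 -5.48783465] [-0.13319384 -1.0498705  -0.38133434]
```

View pics/t3.png

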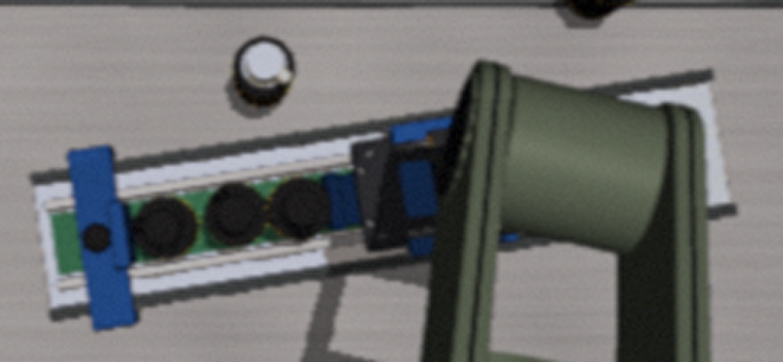

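The bottles are upright at crop (165,228), (236,215) and (300,207), almost closed up with the stop plate against them. I continue in small steps and watch the force.

Emit:
send_rows(steps=[[[0,0.06,0,0,0],[0,0.06,0,0,0],[0,0.06,0,0,0],[0,0,0,0,0]]])

```text
time_s: 7.25
ee_pos: [542.0, -103.3, 91.8]
ee_rot: [-180.0, 0.1, -170.8]
force: [5.2, -1.8, -6.3]
gripper_width: 13.7
gripper_force: 40.0
```

Emit:
send_rows(steps=[[[0,0.04,0,0,0],[0,0.04,0,0,0],[0,0,0,0,0],[0,0,0,0,0]]])

```text
time_s: 7.58
ee_pos: [541.5, -100.5, 91.9]
ee_rot: [-179.9, 0.1, -170.8]
force: [5.0, -2.9, -6.3]
gripper_width: 13.9
gripper_force: 40.0
```

Emit:
send_rows(steps=[[[0,0.03,0,0,0],[0,0.03,0,0,0],[0,0,0,0,0]]])

```text
time_s: 7.83
ee_pos: [541.2, -98.3, 91.8]
ee_rot: [-179.9, 0.1, -170.8]
force: [5.2, -3.7, -5.2]
gripper_width: 13.9
gripper_force: 40.0
```

Emit:
send_rows(steps=[[[0,0.03,0,0,0],[0,0,0,0,0],[0,0,0,0,0]]])

```text
time_s: 8.08
ee_pos: [541.0, -97.2, 91.9]
ee_rot: [-179.9, 0.1, -170.8]
force: [5.4, -2.3, -6.2]
gripper_width: 13.7
gripper_force: 40.0
```

```bash
python3 - <<'E'
from h import *
s=env.state(); print(s["time_s"],s["ee_pos"],s["ee_rot"],s["force"],s["torque"])
f=grab("scene"); save(f,"pics/s4.png",(190,120,400,280),3.7)
E
```

```text
8.0833 [541.01268415 -97.16493545  91.85814095] [-1.79926151e+02  7.20303453e-02 -1.70774512e+02] [ 5.40807024 -2.34864543 -6.22997034] [-0.40445865 -1.03749153 -0.30039001]
```

View pics/s4.png

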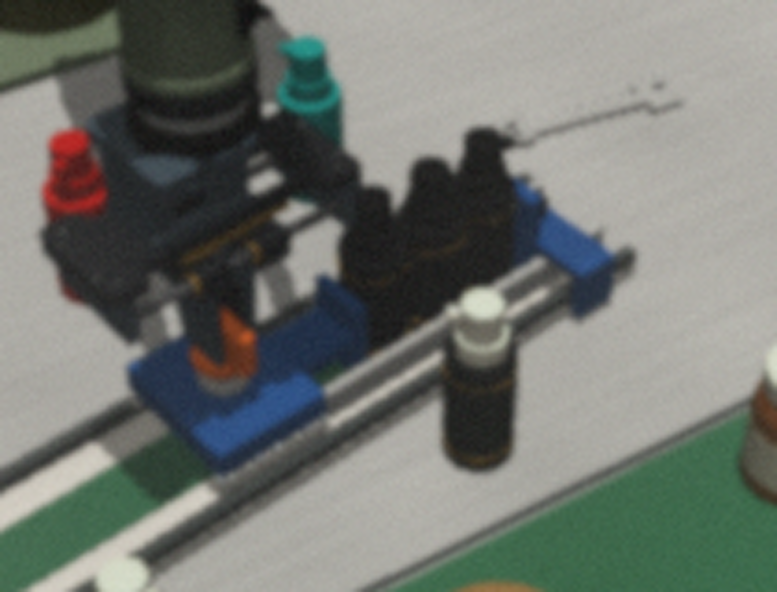

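The row is upright at crop (375,270), (430,230) and (485,200), nearly closed against the fence. The force has not jumped yet, so I keep pushing gently.

Emit:
send_rows(steps=[[[0,0.03,0,0,0],[0,0,0,0,0],[0,0,0,0,0]]])

```text
time_s: 8.38
ee_pos: [541.0, -96.9, 91.9]
ee_rot: [-179.8, 0.1, -170.8]
force: [5.5, -6.7, -6.9]
gripper_width: 13.8
gripper_force: 40.0
```

Emit:
send_rows(steps=[[[0,0.03,0,0,0],[0,0,0,0,0],[0,0,0,0,0]]])

```text
time_s: 8.63
ee_pos: [541.0, -96.8, 91.9]
ee_rot: [-179.7, 0.1, -170.7]
force: [5.4, -9.4, -8.8]
gripper_width: 13.4
gripper_force: 40.0
```

Emit:
send_rows(steps=[[[0,0.03,0,0,0],[0,0,0,0,0],[0,0,0,0,0]]])

```text
time_s: 8.88
ee_pos: [541.0, -96.7, 91.9]
ee_rot: [-179.6, 0.1, -170.7]
force: [6.5, -13.2, -8.2]
gripper_width: 14.0
gripper_force: 40.0
```

The row is closed: motion stopped at 99.7 mm of travel and the force rose. Now I tighten.

Emit:
send_rows(steps=[[[0,0,0,0.8,0],[0,0,0,0.8,0],[0,0,0,0.8,0],[0,0,0,0.8,0],[0,0,0,0.8,0]]])

```text
time_s: 9.3
ee_pos: [540.9, -96.5, 91.9]
ee_rot: [-179.7, 0.3, 161.6]
force: [6.5, -12.3, -8.1]
gripper_width: 14.1
gripper_force: 40.0
```

Emit:
send_rows(steps=[[[0,0,0,0.8,0],[0,0,0,0.8,0],[0,0,0,0.8,0],[0,0,0,0.8,0],[0,0,0,0.8,0]]])

```text
time_s: 9.72
ee_pos: [541.1, -96.3, 91.9]
ee_rot: [-179.9, 0.4, 134.1]
force: [6.8, -11.9, -8.5]
gripper_width: 13.6
gripper_force: 40.0
```

Emit:
send_rows(steps=[[[0,0,0,0.8,0],[0,0,0,0.8,0],[0,0,0,0.8,0],[0,0,0,0.8,0],[0,0,0,0,0]]])

```text
time_s: 10.13
ee_pos: [541.2, -96.2, 92.0]
ee_rot: [180.0, 0.4, 112.2]
force: [5.9, -11.3, -8.7]
gripper_width: 14.2
gripper_force: 40.0
```

```bash
python3 -c "
from h import *
s=env.state(); print(s['ee_pos'],s['ee_rot'],s['force'],s['torque'])"
```

```text
[541.23469131 -96.16548638  91.99945585] [179.9585881    0.37903557 112.16282497] [  5.94801707 -11.31857765  -8.67380354] [-1.7828101  -1.07942452 -0.17246128]
```

Emit:
send_rows(steps=[[[0,0,0,0.25,0],[0,0,0,0.25,0],[0,0,0,0,0],[0,0,0,0,0]]])

```text
time_s: 10.47
ee_pos: [541.2, -96.2, 92.0]
ee_rot: [179.9, 0.4, 108.9]
force: [6.7, -11.4, -8.2]
gripper_width: 13.7
gripper_force: 40.0
```

```bash
python3 -c "
from h import *
s=env.state(); print(s['ee_pos'],s['ee_rot'],s['force'],s['torque'])"
```

```text
[541.22433342 -96.16104133  91.97264688] [179.93679185   0.37170875 108.88493154] [  6.65606021 -11.44769169  -8.19647671] [-1.69844975 -1.08732017 -0.17164469]
```

Emit:
send_rows(steps=[[[0,0,0,0.25,0],[0,0,0,0,0],[-0.06,0,0,0,0],[0,0,0,0,0]]])

```text
time_s: 10.8
ee_pos: [541.3, -96.4, 92.0]
ee_rot: [180.0, 0.2, 107.4]
force: [5.5, -3.5, -5.5]
gripper_width: 14.1
gripper_force: 40.3
```

Emit:
send_rows(steps=[[[0,0,0,0,1],[0,0,0,0,1],[0,0,0,0,1],[0,0,0,0,1],[0,0,0,0,1]]])

```text
time_s: 11.22
ee_pos: [540.1, -95.5, 92.1]
ee_rot: [-180.0, -0.0, 107.1]
force: [0.1, 1.5, 0.2]
gripper_width: 44.6
gripper_force: 0.0
```

Emit:
send_rows(steps=[[[0,0,0,0,1],[0,0,0,0,1],[0,0,-0.4,0,1],[0,0,-0.8,0,1],[0,0,-0.8,0,1]]])

```text
time_s: 11.63
ee_pos: [539.5, -95.5, 171.8]
ee_rot: [-179.8, -0.1, 107.1]
force: [0.6, -0.2, 1.1]
gripper_width: 77.6
gripper_force: 0.0
```

Emit:
send_rows(steps=[[[-0.5,0,-0.8,0,1],[-0.9,0,0,0,1],[-0.9,0,0,0,1],[-0.9,0,0,0,1],[-0.9,0,0,0,1]]])

```text
time_s: 12.05
ee_pos: [589.0, -253.9, 204.4]
ee_rot: [180.0, 0.0, 107.1]
force: [0.8, 0.3, 0.5]
gripper_width: 91.0
gripper_force: 0.0
```

Emit:
send_rows(steps=[[[-0.9,0,0,0,1],[-0.9,0,0,0,1],[-0.9,0,0,0,1],[0,0,0,0,1],[0,0,0,0,1]]])

```text
time_s: 12.47
ee_pos: [620.2, -357.3, 202.6]
ee_rot: [-179.9, -0.1, 106.9]
force: [0.3, 0.5, -0.7]
gripper_width: 91.0
gripper_force: 0.0
```

```bash
python3 - <<'E'
from h import *
s=env.state(); print(s["time_s"],s["ee_pos"],s["force"])
f=grab("top"); save(f,"pics/t5.png",(200,90,520,290),2.45)
P=pts(f);h=cv2.cvtColor(f["pixels"],cv2.COLOR_RGB2HSV);z=P[...,2]
m=(cv2.inRange(h,(4,130,100),(22,255,255))>0)&(z>112)&(z<130); q=P[m]
q=q[(q[:,1]>-150)&(q[:,1]<-40)]
R=cv2.minAreaRect(q[:,:2].astype(np.float32)); print("knob",R)
fz=np.array([502.5,143.7]); d=np.array([-.156,.988]); print("gap",np.dot(fz-np.array(R[0]),d)-100)
E
```

```text
12.4667 [ 620.19260342 -357.34506888  202.60178786] [ 0.29792861  0.53868251 -0.72985424]
knob ((540.7255859375, -97.4302978515625), (13.542776107788086, 62.731937408447266), 18.643611907958984)
gap 144.19992568359373
```

View pics/t5.png

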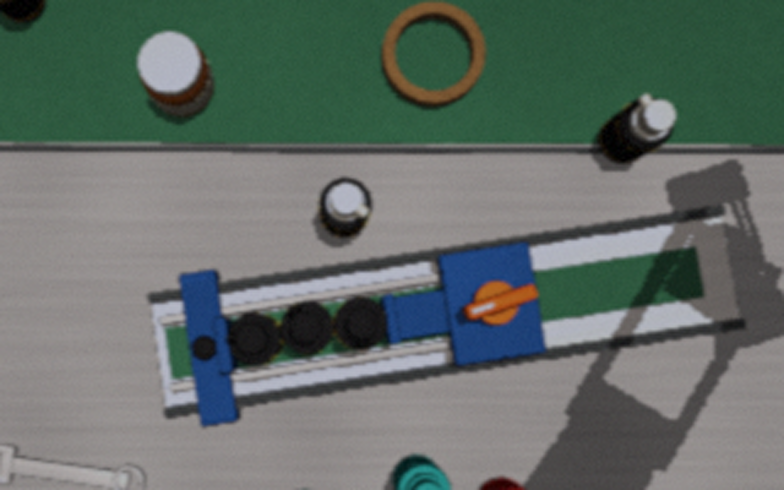

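The row is closed at crop (253,338), (307,326) and (360,321) with a gap of about 144 mm. The knob at (500,302) is tight at 108.6°, and nothing else has moved. I hand it in.

```bash
python3 -c "
from workcell import env
print(env.job_done())"
```

```text
the job is handed in; nothing more can be done
None
```

I handed the job in at about 12.5 s with the row closed (stop and fence faces about 144 mm apart), the knob turned back to fully tight, the bottles upright and the other bench items undisturbed in the last picture; the hand-in gave no verdict.

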